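# Put the jars and tools back on their rack inserts

### The arm

A 6-joint arm with a two-finger parallel gripper is mounted at the origin on the work surface. World frame = base frame: x ahead of the robot, y to its left, z up, the work surface at z = 0. Lengths are in mm, angles in degrees, forces in N, time in s.
With the tool pointing down it reaches from about 350 to 850 mm from the base axis. Payload 8.1 kg.
Tool frame: the origin (TCP) lies at the centre of the arm's flange, where the gripper is bolted on; the fingertips stand 173 mm ahead of it and the grasp point (between the pads) lies 155 mm ahead of it; z points along the fingers, y is the line along which they close (so a half turn about z gives the same grasp; the last joint's range is limited). The gripper opens to 85 mm and grips with 20 to 120 N. Pads are 22 mm wide; open, the fingers measure 114 mm over their backs; the gripper's body (76 mm by 85 mm) begins 54 mm behind the grasp point. The pads swing forward as they close: fully open they stand 13 mm farther back than shut.
Start: joints at [69.591, 7.471, 85.268, -0, 87.261, -4.893], TCP at [160.48, 578.146, 404.692] pointing down, gripper open.
Joint ranges: [-169.43, 169.43], [-51.17, 129.36], [1.28, 143.12], [-76.62, 256.62], [0, 156.53], [-152.29, 152.29]. Speed limits (degrees/s): [136.94, 136.94, 159.86, 180, 180, 180].

### API

Orientations are given as [roll, pitch, yaw] about the fixed x, y, z axes, in that order (R = Rz(yaw) Ry(pitch) Rx(roll)).
In Python, from bench import * gives the robot as it stands.
- The arm moves only by the shell command python3 -m jog 'ROWS' [FORCE]. ROWS is text: rows parted by semicolons, each of 7 numbers parted by spaces: the shift along the tool's x, y, z scaled (see below), then the turn, a rotation vector about the tool's x, y, z scaled (see below), then the closure, from -1 (fully open) to 1 (shut). In form: tx ty tz wx wy wz hand; .... A call has 1 to 5 rows; each row shifts and turns the commanded pose from where the row before left it, along the tool's axes as they then stand; what a row does not reach is not made up. The controller multiplies each number of a shift by 0.1 m and each number of a turn by 60 degrees. A row lasts 1/8 s, in which the tool goes at most 62.5 mm and 10.7 degrees, less where a joint would pass 70% of its speed; a pose out of reach is approached as far as the arm can. A call with a number of a shift or a turn outside -1 to 1 is refused whole. A call with a gripper value outside its range is refused whole. The fingers move at their own pace and stop on an object; FORCE is the grip in N (left out, the last holds). Time passes only in rows, so rows that do not move let the fingers close. It gives the time, the measured TCP pose, the force, the opening and the grip force at its end, in the units of the state.
- sense(): the state, without advancing time (a new reading comes with each control period).
- snapshot(name): name is "scene" or "top"; returns a dict with "img" (384x512x3 uint8, red, green, blue), "fx", "fy", "cx", "cy" (pixels), "extrinsics" (4x4, takes a point from camera to world coordinates). Camera axes: x right, y down, z forward; pixel columns grow to the right and rows downward; lengths in mm; the calibration is good to about 2 mm. A picture is of the moment at which its call begins. There is no depth.
- hand_in(): hands the job in; it is judged then, once.
The state is a dict: "time": time; "joint_pos": joint angles; "qd": joint speeds; "joint_efforts": joint torques, N m; "tool_pos": TCP position; "tcp_rot": TCP orientation; "ft_force": force on the tool from outside, world axes, zero at the start; "wrist_torque": the same for the moment, N m; "finger_gap": finger opening in mm; "grip_force": force on a finger pad.
Only numpy, scipy, OpenCV 4.12 (cv2) and the standard library are available. Lean on these libraries where they do the work, as an engineer would, in place of code of your own. Each camera call takes 0.05 s, during which the arm holds its last target. There are 200 camera calls.

### The job

The four inserts of the beige stacking rack are laid out on the fold-down shelf: put each thing back on its own one. Stand the big and the small glass jar upright inside the rims of the big and the small round seat, and lay the strainer spoon and the wooden paddle on their outlines, head on head and handle on handle. Set the jars down rather than dropping them, and leave the red scoop and the salt shaker where they are.

Things in the scene. Friction and masses are not known exactly. Their poses are not given: they have to be found in the camera images.
- jar_big_mid (a point): Big clear glass jar with a flat steel lid, upright: a plain cylinder 62 mm in diameter and 68 mm tall in all (glass 56, gasket and slightly narrower lid above), about 220 g. The point is on its axis, half-way up (34 mm above its foot); z is up. A thin wire clasp, 5 mm proud, lies on its +x side and a wire hinge on its -x side: pinch it across y.
- jar_small_mid (a point): Small clear glass jar of the same make: 42 mm in diameter, 54 mm tall, about 110 g. The point is on its axis, half-way up (27 mm above its foot); z is up; wires on its +x and -x sides as on the big one: pinch it across y.
- spoon_mid (a point): Stainless strainer spoon lying flat, 165 mm long along its x. The round handle, 12 mm thick, runs from x = -82 to +35 mm; the round perforated bowl, 48 mm across and 13 mm high, is centred at x = +58.5 mm. The point is at mid-length in the handle's axis, 6 mm above what it lies on; about 60 g, it balances within 25 mm of this point. Pinch the handle across y.
- paddle_mid (a point): Wooden paddle lying flat, 165 mm long along its x. Straight handle 14 mm wide and 12 mm thick from x = -82 to about +12 mm; rectangular blade 50 mm wide, 70 mm long, 9 mm thick, centred at x = +47.5 mm. The point is at mid-length, 6 mm above what it lies on; about 50 g, it balances within 25 mm of this point. The handle can be pinched across y from x = -60 to 0 mm.
- big_seat_floor (a point): Bigger round beige plastic seat (fixed), for the big jar: a disc with a rim, 92 mm across outside, 84 mm inside the rim. The point is the centre of its floor, 6 mm above the shelf; the rim rises 5 mm above the floor. Dark disc in the middle.
- small_seat_floor (a point): Smaller round beige plastic seat (fixed), for the small jar: 72 mm across outside, 64 mm inside the rim. The point is the centre of its floor, 6 mm above the shelf; the rim rises 5 mm above the floor. Dark disc in the middle.
- spoon_board_head (a point): Flat beige plastic board (fixed), 185 x 66 mm and 6 mm thick, with a flat dark outline of the spoon: a narrow handle strip and a round head 58 mm across. The point is the centre of the round head, on the board's top, 6 mm above the shelf; +x points along the outline from handle to head, z up. The spoon's mid-length point belongs 58.5 mm behind this point (at its x = -58.5 mm).
- paddle_board_head (a point): Flat beige plastic board (fixed), 185 x 66 mm and 6 mm thick, with a flat dark outline of the paddle: a narrow handle strip and a rectangular head 80 x 58 mm. The point is the place of the blade's centre, on the board's top, 6 mm above the shelf; +x points along the outline from handle to head, z up. The paddle's mid-length point belongs 47.5 mm behind this point (at its x = -47.5 mm).
- scoop_mid (a point): Small red plastic scoop, loose, 100 mm long along x, 36 mm wide, 24 mm high, to be left alone. The point is in its middle, 12 mm above the shelf.
- shaker_mid (a point): All-white ceramic salt shaker with a small dark hole on top, loose, 30 mm in diameter and 50 mm tall, to be left alone. The point is on its axis, 25 mm above the shelf.
Things that resemble listed ones, but are neither listed nor needed, are in the scene too. Leave any blue, green or purple look-alike of the part that bears spoon_board_head alone.

How it is judged (in metres and radians):
At the end, for the whole second after the job is handed in: Jars upright on the floor of their own seats within 12.5 mm of centre; spoon and paddle flat on their own boards, within 14 mm along, 12 mm across and 0.2 rad of the outline, head on head; all four released and at rest; scoop and shaker within 25 mm of their starts (horizontal distance between jar_big_mid and big_seat_floor below 0.0125 m and height (world z) of jar_big_mid below 0.044 m and angle between each of jar_big_mid, jar_small_mid's own z axis and vertical below 0.08 rad and horizontal distance between jar_small_mid and small_seat_floor below 0.0125 m and height (world z) of jar_small_mid below 0.037 m and x of spoon_mid in the frame of spoon_board_head between -0.0725 and -0.0445 m and y of spoon_mid in the frame of spoon_board_head between -0.012 and 0.012 m and x of spoon_board_head in the frame of spoon_mid above 0.02 m and angle between the x axis of spoon_mid and the x axis of spoon_board_head, either way round below 0.2 rad and angle between each of spoon_mid, paddle_mid's own z axis and vertical below 0.12 rad and height (world z) of each of spoon_mid, paddle_mid below 0.017 m and x of paddle_mid in the frame of paddle_board_head between -0.0615 and -0.0335 m and y of paddle_mid in the frame of paddle_board_head between -0.012 and 0.012 m and x of paddle_board_head in the frame of paddle_mid above 0.02 m and angle between the x axis of paddle_mid and the x axis of paddle_board_head, either way round below 0.2 rad and linear speed of each of jar_big, jar_small, spoon, paddle below 0.02 m/s and contact force between the fingers and jar_big below 0.05 N and contact force between the fingers and jar_small below 0.05 N and contact force between the fingers and spoon below 0.05 N and contact force between the fingers and paddle below 0.05 N); the robot touches nothing.
It fails at once if a jar is dropped: let go with its foot more than about 35 mm above the shelf ((height (world z) of jar_big_mid above 0.07 m and contact force between the fingers and jar_big below 0.02 N) or (height (world z) of jar_small_mid above 0.063 m and contact force between the fingers and jar_small below 0.02 N)).
It fails at once if the scoop or the shaker is moved by more than 25 mm (distance of any of scoop_mid, shaker_mid from where it was at the start of the episode above 0.025 m).
It also fails if it takes over 120 s, if anything falls off the work surface, if the arm or the gripper's body presses on something with over 40 N, if the wrist force passes 120 N, or if a joint passes its speed limit or range.

## Working session

There is one attempt and no reset: what is moved stays moved. The work goes in short steps, Python scripts to look and compute and a shell command to move; the robot and the scene stay as the last step left them, time stands still between calls to the robot, and variables do not carry over. Pictures are saved under pics/ and viewed, at most 14 in all, crops included, and the job is handed in when it is done.

```bash
mkdir -p pics; ls; cat > h.py <<'E'
from bench import *
import numpy as np, cv2
def take(n):
    s=snapshot(n); return s
def save(s,fn): cv2.imwrite(fn,cv2.cvtColor(s["img"],cv2.COLOR_RGB2BGR))
def px2w(s,u,v,z):
    E=np.array(s["extrinsics"]); d=E[:3,:3]@np.array([(u-s["cx"])/s["fx"],(v-s["cy"])/s["fy"],1]); o=E[:3,3]
    return o+d*(z-o[2])/d[2]
def w2px(s,p):
    E=np.array(s["extrinsics"]); c=E[:3,:3].T@(np.array(p)-E[:3,3]); return s["fx"]*c[0]/c[2]+s["cx"],s["fy"]*c[1]/c[2]+s["cy"]
E
python3 - <<'E'
from h import *
import pickle
for n in("top","scene"):
    s=take(n); save(s,f"pics/{n}0.png"); pickle.dump(s,open(f"{n}0.pkl","wb")); print(n,s["fx"],s["cx"],np.round(s["extrinsics"],3).tolist())
print(sense())
E
```

```text
pics
top 355.0466187351008 250.10525874675486 [[-0.0, -0.994, 0.107, 320.295], [-1.0, 0.002, 0.012, -132.507], [-0.012, -0.107, -0.994, 1311.244], [0.0, 0.0, 0.0, 1.0]]
scene 352.32906936587887 259.4746694261991 [[0.749, 0.503, -0.431, 887.258], [0.663, -0.558, 0.5, -611.577], [0.011, -0.66, -0.751, 807.441], [0.0, 0.0, 0.0, 1.0]]
{'time': 0.1, 'joint_pos': array([ 6.95896203e+01,  7.51155376e+00,  8.53232294e+01, -2.22554036e-04,
        8.72607879e+01, -4.89069761e+00]), 'qd': array([-0.05202819, -0.12649718, -0.05931368, -0.01985026, -0.03221562,
        0.00064646]), 'joint_efforts': array([ 1.34085665e-03, -5.70948100e+01, -5.01943767e+01, -1.14353211e-04,
        8.08986370e-03, -3.35426193e-05]), 'tool_pos': array([160.42602424, 577.94484363, 403.73920769]), 'tcp_rot': array([-1.79904758e+02, -7.92644336e-03,  1.64480322e+02]), 'ft_force': array([-0.37918479, -0.37257473, -0.16410884]), 'wrist_torque': array([-0.00115934, -0.03046461, -0.0102831 ]), 'grip_force': 0.0, 'finger_gap': 85.36788582409332}
```

```bash
python3 - <<'E'
import cv2
a=cv2.imread("pics/top0.png");cv2.imwrite("pics/top0b.png",cv2.resize(a,(800,600),interpolation=3))
a=cv2.imread("pics/scene0.png");cv2.imwrite("pics/scene0b.png",cv2.resize(a,(800,600),interpolation=3))
E
```

```text
(no output)
```

View pics/top0b.png

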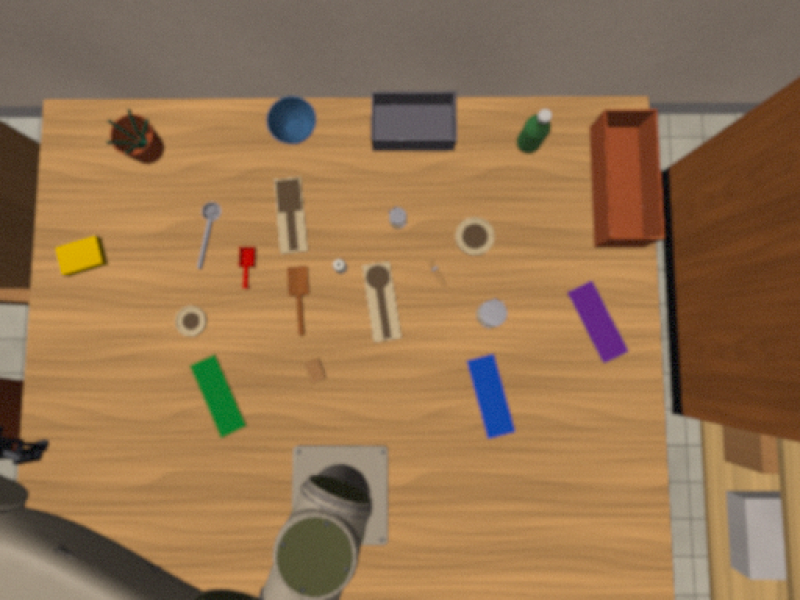

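View pics/scene0b.png

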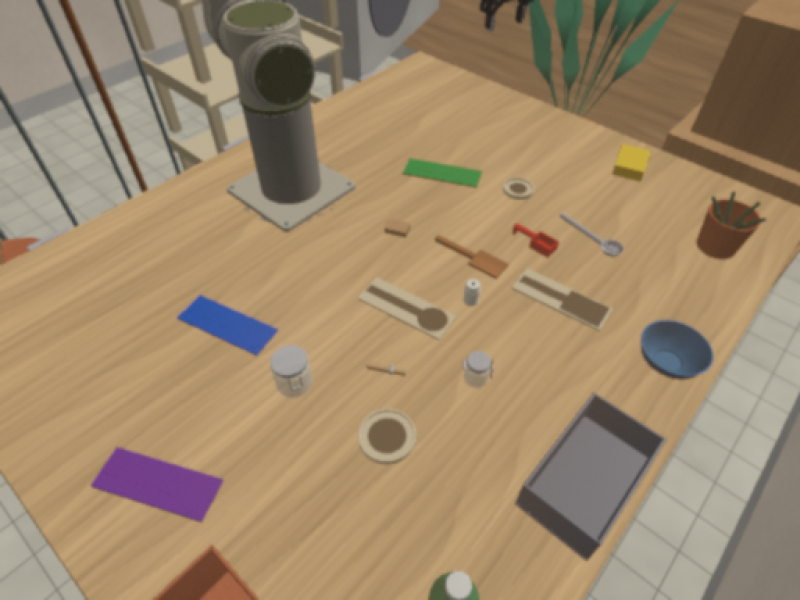

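The top view (800x600 scaling) shows the spoon at (211,211)-(201,268) and the paddle at (298,281)-(302,333). The small jar lid is at (398,217), the big one at (492,313), and the seats at (474,236) and (191,321). The beige board heads are at (377,276) for the spoon and (289,196) for the paddle. The shaker is at (339,265) and the scoop at (247,265). In the scene view the clasps show on the jars at about (297,383) and (490,370).

```bash
python3 - <<'E'
from h import *
import pickle
s=pickle.load(open("top0.pkl","rb")); im=s["img"]; hsv=cv2.cvtColor(im,cv2.COLOR_RGB2HSV); k=0.64
def p(*a):
    for n,x,y in a: print(n,hsv[int(y*k),int(x*k)],end=' ')
    print()
p(("wood",430,330),("wood",250,300),("bowl",211,211),("spoonh",205,245),("blade",298,281),("padh",301,315),("slid",398,217),("blid",492,313),("bseatdark",474,236),("ssd",191,321),("sbh",377,276),("sbhandle",385,320),("board",372,310),("pbh",289,196),("rim",474,220),("scoop",247,260),("shaker",339,266))
t=[]
for f,c,z in (("top0.pkl",(492,313),6),("top0.pkl",(398,217),6),("scene0.pkl",(291,370),5),("scene0.pkl",(478,367),5)):
    i=pickle.load(open(f,"rb"))["img"]; x,y=int(c[0]*k),int(c[1]*k)
    t.append(cv2.resize(i[y-20:y+20,x-20:x+20],(380,290) if 0 else (290,290),interpolation=cv2.INTER_CUBIC))
o=np.vstack([np.hstack(t[:2]),np.hstack(t[2:])]); cv2.imwrite("pics/jars.png",cv2.cvtColor(o,cv2.COLOR_RGB2BGR))
E
```

```text
wood [ 16 135 189] wood [ 16 139 176] bowl [162   9 136] spoonh [ 12  21 122] blade [ 13 193 143] padh [ 12 176 136] slid [163  12 154] blid [160   5 159] bseatdark [ 15 115  95] ssd [ 15 104  98] sbh [13 98 99] sbhandle [ 16 115  93] board [ 20  81 194] pbh [ 14 107  93] rim [ 19  83 176] scoop [  1 255 188] shaker [ 19  31 175]
```

View pics/jars.png

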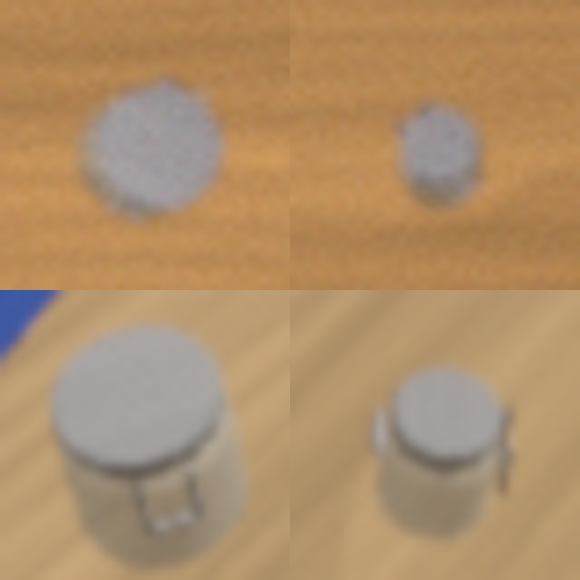

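The crops show the big jar's clasp facing the scene camera, slightly to its right. The small jar's wires are at the left and right edges of the scene view. Next I measure everything.

```bash
cat > meas.py <<'E'
from h import *
import pickle
k=0.64
def blob(m,x,y,r):
    w=np.zeros(m.shape,np.uint8); cv2.circle(w,(int(x*k),int(y*k)),int(r*k),1,-1); m=m.astype(np.uint8)*w
    n,l,st,c=cv2.connectedComponentsWithStats(m); i=1+np.argmax(st[1:,4]); return l==i
def pts(s,b,z):
    v,u=np.nonzero(b); return np.array([px2w(s,a,c,z)[:2] for a,c in zip(u,v)])
def desc(n,P):
    c=P.mean(0); ev,V=np.linalg.eigh(np.cov(P.T)); a=V[:,1]; q=(P-c)@V; e=q.max(0)-q.min(0)
    mm=(q.max(0)+q.min(0))/2; mid=c+V@mm
    rect=cv2.minAreaRect(P.astype(np.float32))
    print(n,"n",len(P),"cen",c.round(1),"mid",mid.round(1),"az",round(np.degrees(np.arctan2(a[1],a[0])),1),"ext",e.round(1)); return c,mid,a
def azcam(s,p): o=np.array(s["extrinsics"])[:2,3]; return np.degrees(np.arctan2(*(o-p[:2])[::-1]))
E
python3 - <<'E'
from meas import *
s=pickle.load(open("top0.pkl","rb")); sc=pickle.load(open("scene0.pkl","rb")); hsv=cv2.cvtColor(s["img"],cv2.COLOR_RGB2HSV).astype(int); H,S,V=[hsv[...,i] for i in range(3)]
R={}
def go(n,m,x,y,r,z): R[n]=desc(n,pts(s,blob(m,x,y,r),z))
grey=S<60; dark=(V<130)&(S<150)
beige=(S<105)|(V<125)
go("biglid",grey,492,313,25,66); go("smalllid",grey,398,217,22,52)
go("spoon",S<75,206,240,40,6); go("bowl",S<70,211,211,11,10)
go("paddle",(S>160)&(V<160),299,300,42,8)
go("blade",(S>160)&(V<160),298,281,17,9)
go("bigseat",dark,474,236,22,6); go("smallseat",dark,191,321,18,6)
go("bigseat_o",beige,474,236,30,8); go("smallseat_o",beige,191,321,24,8)
go("sboard",beige,382,303,46,6); go("sdark",dark,382,303,46,6)
go("pboard",beige,291,216,46,6); go("pdark",dark,291,216,46,6)
go("scoop",(H<6)&(S>200),247,265,30,15); go("shaker",S<60,339,265,16,48)
for n in("biglid","smalllid"): print(n,"scene cam az",azcam(sc,R[n][0]))
E
```

```text
biglid n 247 cen [ 408.6 -344.6] mid [ 408.6 -344.9] az 124.9 ext [57.3 62.1]
smalllid n 97 cen [ 633.3 -133.2] mid [ 632.7 -133.3] az -159.3 ext [35.7 44.5]
spoon n 208 cen [622.6 323.5] mid [601.  328.2] az 169.6 ext [ 44.7 160.4]
bowl n 109 cen [657.4 315.2] mid [654.6 315.1] az -176.5 ext [38.2 46.6]
paddle n 298 cen [470.2 102.8] mid [443.8 100.7] az -175.3 ext [ 47.6 158.3]
blade n 224 cen [489.7 104.2] mid [488.4 104.3] az -174.7 ext [47.5 68.8]
bigseat n 184 cen [ 597.1 -317. ] mid [ 597.4 -317.2] az 68.0 ext [56.5 55.9]
smallseat n 76 cen [394.7 357.1] mid [394.2 357.5] az 81.0 ext [33.8 35.1]
bigseat_o n 463 cen [ 596.8 -316.2] mid [ 597.2 -315.8] az 114.3 ext [89.3 90.8]
smallseat_o n 296 cen [394.9 356. ] mid [395.4 356.3] az -158.3 ext [69.6 72.3]
sboard n 876 cen [439.6 -94.5] mid [440.9 -94.2] az -171.2 ext [ 66.2 184.6]
sdark n 298 cen [460.8 -91.2] mid [441.1 -94.7] az -170.9 ext [ 51.1 170.1]
pboard n 796 cen [647.8 125. ] mid [651.1 125.9] az -173.8 ext [ 66.6 184.2]
pdark n 405 cen [672.8 127.9] mid [651.1 125.5] az -174.0 ext [ 55.1 169.7]
scoop n 131 cen [535.2 225. ] mid [520.9 225.7] az 176.2 ext [32.8 90.9]
shaker n 45 cen [519.6   1.5] mid [519.4   1.6] az -149.0 ext [22.8 28.2]
biglid scene cam az -29.147869428410583
smalllid scene cam az -62.037663593826686
```

```bash
cat > rel.py <<'E'
import sys
from bench import *
import numpy as np
from scipy.spatial.transform import Rotation as Ro
x,y,z,yaw=map(float,sys.argv[1:5]); s=sense(); R=Ro.from_euler("xyz",s["tcp_rot"],degrees=True)
Rt=Ro.from_euler("xyz",[180,0,yaw],degrees=True); d=np.array([x,y,z])-s["tool_pos"]
print("t",s["time"],"pos",s["tool_pos"].round(1),s["tcp_rot"].round(1),"gap",round(s["finger_gap"],1),"F",s["ft_force"].round(1))
print("shift now",(R.inv().apply(d)/100).round(3),"turn",((R.inv()*Rt).as_rotvec(degrees=True)/60).round(3),"shift after turn",(Rt.inv().apply(d)/100).round(3))
E
python3 rel.py 601 328.2 260 169.6
```

```text
t 0.1 pos [160.4 577.9 403.7] [-179.9   -0.   164.5] gap 85.4 F [-0.4 -0.4 -0.2]
shift now [-4.914 -1.225  1.439] turn [-0.002 -0.    -0.085] shift after turn [-4.784 -1.661  1.437]
```

```bash
python3 -m jog '-0.49 -0.12 0.14 0 0 0 -1;-0.49 -0.12 0.14 0 0 0 -1;-0.49 -0.12 0.14 0 0 0 -1;-0.49 -0.12 0.14 0 0 0 -1;-0.49 -0.12 0.14 0 0 0 -1' 30; python3 -m jog '-0.49 -0.12 0.14 0 0 0 -1;-0.49 -0.12 0.14 0 0 0 -1;-0.49 -0.12 0.14 0 0 0 -1;-0.49 -0.12 0.14 0 0 -0.085 -1;0 0 0 0 0 0 -1'; python3 rel.py 601 328.2 176 169.6
```

```text
time: 0.72
tool_pos: [381.6, 453.7, 333.8]
tcp_rot: [-180.0, -0.0, 164.5]
ft_force: [-0.4, 1.0, 0.2]
finger_gap: 85.3
grip_force: 0.0
time: 1.35
tool_pos: [558.6, 353.2, 276.1]
tcp_rot: [-179.8, -0.1, 169.4]
ft_force: [-0.7, 0.1, -0.2]
finger_gap: 85.3
grip_force: 0.0
t 1.35 pos [558.6 353.2 276.1] [-1.798e+02 -1.000e-01  1.694e+02] gap 85.3 F [-0.7  0.1 -0.2]
shift now [-0.465 -0.165  1.001] turn [-0.003 -0.002 -0.003] shift after turn [-0.462 -0.169  1.001]
```

```bash
python3 -m jog '-0.46 -0.17 0.2 0 0 0 -1;0 0 0.4 0 0 0 -1;0 0 0.3 0 0 0 -1;0 0 0.09 0 0 0 -1;0 0 0 0 0 0 -1'; python3 rel.py 601 328.2 176 169.6; python3 -c "
from h import *
s=take('scene');u,v=w2px(s,[601,328,10]);u,v=int(u),int(v);print(u,v)
c=s['img'][max(v-60,0):v+60,max(u-80,0):u+80];cv2.imwrite('pics/sp1.png',cv2.cvtColor(cv2.resize(c,None,fx=4,fy=4,interpolation=2),4))"
```

```text
time: 1.98
tool_pos: [598.1, 331.5, 179.6]
tcp_rot: [-180.0, -0.0, 169.6]
ft_force: [-0.6, -0.6, 0.4]
finger_gap: 85.2
grip_force: 0.0
t 1.975 pos [598.1 331.5 179.6] [-180.    -0.   169.6] gap 85.2 F [-0.6 -0.6  0.4]
shift now [-0.034 -0.028  0.036] turn [-0.    -0.001  0.   ] shift after turn [-0.034 -0.028  0.036]
377 148
```

View pics/sp1.png

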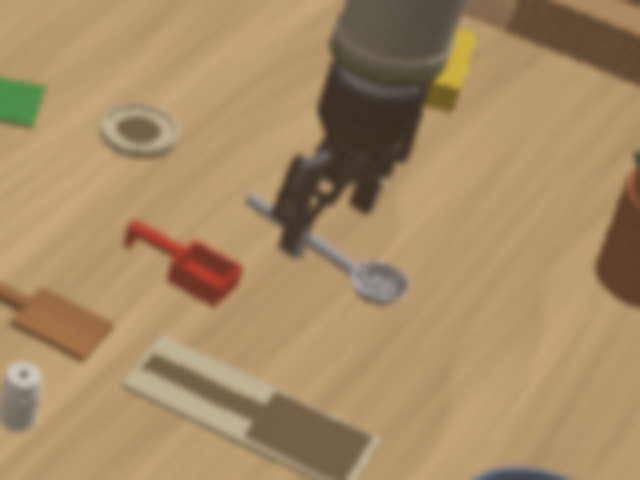

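The picture shows the open fingers on either side of the spoon handle at about (290,225), with the scoop well clear. I close now.

```bash
python3 -m jog '-0.01 0 0.02 0 0 0 -1;0 0 0 0 0 0 1;0 0 0 0 0 0 1;0 0 0 0 0 0 1;0 0 0 0 0 0 1' 30; python3 -m jog '0 0 0 0 0 0 1;0 0 0 0 0 0 1;0 0 -0.2 0 0 0 1;0 0 -0.4 0 0 0 1;0 0 0 0 0 0 1';  python3 rel.py 439.5 -94.6 186 189.2
```

```text
time: 2.65
tool_pos: [599.7, 330.8, 177.7]
tcp_rot: [-180.0, -0.0, 169.6]
ft_force: [-0.3, 0.1, -0.0]
finger_gap: 12.6
grip_force: 2.1
time: 3.28
tool_pos: [601.6, 331.9, 244.1]
tcp_rot: [179.7, 0.4, 169.6]
ft_force: [0.6, -0.5, -0.1]
finger_gap: 10.4
grip_force: 29.5
t 3.275 pos [601.6 331.9 244.1] [179.7   0.4 169.6] gap 10.4 F [ 0.6 -0.5 -0.1]
shift now [ 0.828 -4.491  0.551] turn [ 0.004  0.008 -0.327] shift after turn [ 2.282 -3.951  0.581]
```

```bash
python3 -m jog '0 0 -0.3 0 0 -0.16 1;0 0 0 0 0 -0.16 1;0.285 -0.49 0 0 0 0 1;0.285 -0.49 0 0 0 0 1;0.285 -0.49 0 0 0 0 1' 30; python3 -m jog '0.285 -0.49 0 0 0 0 1;0.285 -0.49 0 0 0 0 1;0.285 -0.49 0 0 0 0 1;0.285 -0.49 0 0 0 0 1;0 0 0 0 0 0 1';  python3 rel.py 438.3 -95 186 189.2
```

```text
time: 3.9
tool_pos: [536.7, 171.2, 267.7]
tcp_rot: [-180.0, -0.0, -171.2]
ft_force: [0.4, -0.8, 0.7]
finger_gap: 10.2
grip_force: 29.5
time: 4.53
tool_pos: [453.6, -41.5, 267.8]
tcp_rot: [-180.0, -0.0, -171.5]
ft_force: [0.6, 0.6, -1.0]
finger_gap: 10.7
grip_force: 29.5
t 4.525 pos [453.6 -41.5 267.8] [-180.    -0.  -171.5] gap 10.7 F [ 0.6  0.6 -1. ]
shift now [ 0.23  -0.506  0.819] turn [-0.001 -0.    -0.012] shift after turn [ 0.237 -0.504  0.818]
```

```bash
python3 -m jog '0.23 -0.5 0 0 0 -0.012 1;0 0 0.4 0 0 0 1;0 0 0.2 0 0 0 1;0 0 0.1 0 0 0 1;0 0 0 0 0 0 1' 30; python3 -m jog '0 0 0 0 0 0 1;0 0 0 0 0 0 1'; python3 rel.py 438.3 -95 186 189.2
```

```text
time: 5.15
tool_pos: [439.8, -90.9, 197.4]
tcp_rot: [180.0, -0.1, -170.4]
ft_force: [-0.0, 0.1, -1.0]
finger_gap: 10.5
grip_force: 29.6
time: 5.4
tool_pos: [440.4, -91.5, 198.7]
tcp_rot: [-179.9, 0.1, -170.5]
ft_force: [-0.1, -0.2, -0.5]
finger_gap: 10.2
grip_force: 29.6
t 5.4 pos [440.4 -91.5 198.7] [-1.799e+02  1.000e-01 -1.705e+02] gap 10.2 F [-0.1 -0.2 -0.5]
shift now [ 0.027 -0.031  0.127] turn [-0.001  0.002  0.005] shift after turn [ 0.027 -0.031  0.127]
```

```bash
python3 -m jog '0.027 -0.031 0.07 0 0 0 1;0 0 0.06 0 0 0 1;0 0 0 0 0 0 1;0 0 0 0 0 0 1' 30;python3 rel.py 438.3 -95 184 189.2
```

```text
time: 5.9
tool_pos: [437.5, -94.9, 184.5]
tcp_rot: [180.0, -0.0, -170.5]
ft_force: [-0.0, 0.2, -0.1]
finger_gap: 10.3
grip_force: 29.6
t 5.9 pos [437.5 -94.9 184.5] [ 180.    -0.  -170.5] gap 10.3 F [-0.   0.2 -0.1]
shift now [-0.008 -0.002  0.005] turn [ 0.    -0.     0.005] shift after turn [-0.008 -0.002  0.005]
```

```bash
python3 -m jog '0 0 0.015 0 0 0 1;0 0 0 0 0 0 -0.6;0 0 0 0 0 0 -0.6;0 0 0 0 0 0 -1;0 0 -0.5 0 0 0 -1' 30; python3 -m jog '0 0 -0.5 0 0 0 -1;0 0 0 0 0 0 -1'; python3 rel.py 428.9 99.5 220 184.7
```

```text
time: 6.52
tool_pos: [435.3, -94.2, 229.8]
tcp_rot: [179.8, -0.5, -170.5]
ft_force: [1.3, 0.2, 0.8]
finger_gap: 81.1
grip_force: 0.0
time: 6.78
tool_pos: [439.6, -95.6, 288.0]
tcp_rot: [-179.8, 0.5, -170.5]
ft_force: [0.6, -1.0, -0.5]
finger_gap: 85.4
grip_force: 0.0
t 6.775 pos [439.6 -95.6 288. ] [-179.8    0.5 -170.5] gap 85.4 F [ 0.6 -1.  -0.5]
shift now [-0.211  1.945  0.673] turn [-0.004  0.008  0.08 ] shift after turn [-0.053  1.953  0.68 ]
```

```bash
python3 -m jog '0 0 0 0 0 0.08 -1;-0.013 0.488 0 0 0 0 -1;-0.013 0.488 0 0 0 0 -1;-0.013 0.488 0 0 0 0 -1;-0.014 0.488 0.2 0 0 0 -1' 30; python3 -m jog '0 0 0.3 0 0 0 -1;0 0 0.15 0 0 0 -1;0 0 0 0 0 0 -1';  python3 rel.py 428.9 99.5 177.5 184.7;python3 - <<'E'
from meas import *
s=take("top"); hsv=cv2.cvtColor(s["img"],cv2.COLOR_RGB2HSV).astype(int); S,V=hsv[...,1],hsv[...,2]
save(s,"pics/top1.png"); im=s["img"][100:260,100:300]; cv2.imwrite("pics/c1.png",cv2.cvtColor(cv2.resize(im,(750,600),interpolation=2),4))
E
```

```text
time: 7.4
tool_pos: [427.2, 101.5, 263.6]
tcp_rot: [180.0, 0.2, -175.3]
ft_force: [0.5, -1.0, -0.9]
finger_gap: 85.5
grip_force: 0.0
time: 7.78
tool_pos: [426.0, 99.5, 216.6]
tcp_rot: [-180.0, -0.2, -175.3]
ft_force: [0.0, 0.9, -0.6]
finger_gap: 85.6
grip_force: 0.0
t 7.775 pos [426.   99.5 216.6] [-180.    -0.2 -175.3] gap 85.6 F [ 0.   0.9 -0.6]
shift now [-0.03  -0.002  0.391] turn [-0.    -0.004 -0.001] shift after turn [-0.028 -0.002  0.391]
```

View pics/c1.png

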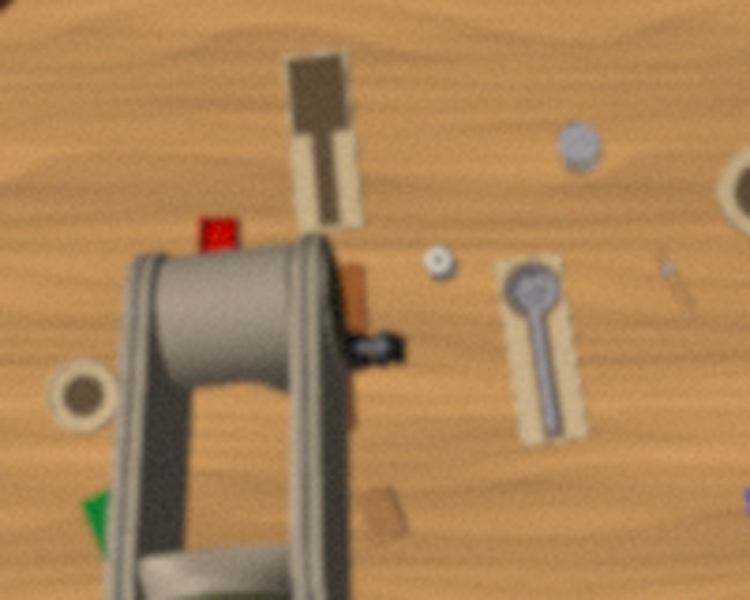

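The spoon lies on its outline, bowl at (531,290) and handle end at (555,430), well inside the board. The shaker is unmoved. Now the paddle.

```bash
python3 -m jog '-0.03 0 0.3 0 0 0 -1;0 0 0.11 0 0 0 -1;0 0 0 0 0 0 -1;0 0 0 0 0 0 1;0 0 0 0 0 0 1' 30; python3 -m jog '0 0 0 0 0 0 1;0 0 0 0 0 0 1;0 0 0 0 0 0 1'; python3 rel.py 428.9 99.5 177 184.7
```

```text
time: 8.45
tool_pos: [430.4, 100.3, 178.2]
tcp_rot: [180.0, 0.1, -175.3]
ft_force: [0.8, -0.3, -0.1]
finger_gap: 51.1
grip_force: 0.0
time: 8.82
tool_pos: [430.1, 100.3, 177.6]
tcp_rot: [180.0, 0.0, -175.3]
ft_force: [0.1, -0.2, 3.7]
finger_gap: 13.1
grip_force: 31.3
t 8.825 pos [430.1 100.3 177.6] [ 180.     0.  -175.3] gap 13.1 F [ 0.1 -0.2  3.7]
shift now [ 0.013 -0.007  0.006] turn [0.    0.001 0.   ] shift after turn [ 0.013 -0.007  0.006]
```

```bash
python3 -m jog '0 0 -0.2 0 0 0 1;0 0 -0.4 0 0 -0.023 1;-0.3 0 -0.2 0 0 0 1;-0.5 0 0 0 0 0 1;-0.5 0 0 0 0 0 1' 30; python3 -m jog '-0.5 0 0 0 0 0 1;0 0 0 0 0 0 1;0 0 0 0 0 0 1';  python3 rel.py 635.6 124 183.5 186.1
```

```text
time: 9.45
tool_pos: [560.7, 114.2, 257.6]
tcp_rot: [-180.0, 0.1, -173.9]
ft_force: [-0.2, -0.3, -0.3]
finger_gap: 12.6
grip_force: 30.7
time: 9.82
tool_pos: [608.4, 119.3, 256.2]
tcp_rot: [180.0, -0.1, -173.9]
ft_force: [-0.1, 0.5, -0.2]
finger_gap: 12.7
grip_force: 30.7
t 9.825 pos [608.4 119.3 256.2] [ 1.800e+02 -1.000e-01 -1.739e+02] gap 12.7 F [-0.1  0.5 -0.2]
shift now [-0.277  0.018  0.727] turn [ 0.    -0.002 -0.   ] shift after turn [-0.276  0.018  0.727]
```

```bash
python3 -m jog '-0.28 0.018 0.2 0 0 0 1;0 0 0.3 0 0 0 1;0 0 0.13 0 0 0 1;0 0 0 0 0 0 1;0 0 0 0 0 0 1' 30;  python3 rel.py 635.6 124 183.5 186.1
```

```text
time: 10.45
tool_pos: [636.8, 124.1, 195.8]
tcp_rot: [180.0, 0.1, -173.9]
ft_force: [0.5, 0.1, -0.0]
finger_gap: 12.7
grip_force: 30.7
t 10.45 pos [636.8 124.1 195.8] [ 1.800e+02  1.000e-01 -1.739e+02] gap 12.7 F [ 0.5  0.1 -0. ]
shift now [ 0.012 -0.     0.123] turn [ 0.     0.002 -0.   ] shift after turn [ 0.012 -0.     0.123]
```

Then release, rise, and head for the small jar (633,-133, pinch azimuth about 120°, yaw 210).

```bash
python3 -m jog '0.01 0 0.08 0 0 0 1;0 0 0.04 0 0 0 1;0 0 0 0 0 0 1;0 0 0 0 0 0 -0.5;0 0 0 0 0 0 -1' 30; python3 rel.py 635 124 183.5 186.1;  python3 -m jog '0 0 0 0 0 0 -1;0 0 -0.5 0 0 0 -1;0 0 -0.6 0 0 -0.17 -1;0 0 0 0 0 -0.17 -1;0 0 0 0 0 -0.06 -1';  python3 rel.py 633 -133 290 210
```

```text
time: 11.08
tool_pos: [635.5, 123.9, 182.0]
tcp_rot: [-180.0, -0.0, -173.9]
ft_force: [-0.2, 0.4, -0.4]
finger_gap: 47.9
grip_force: 0.0
t 11.075 pos [635.5 123.9 182. ] [-180.    -0.  -173.9] gap 47.9 F [-0.2  0.4 -0.4]
shift now [ 0.005  0.001 -0.015] turn [-0. -0. -0.] shift after turn [ 0.005  0.001 -0.015]
time: 11.7
tool_pos: [636.0, 124.0, 293.7]
tcp_rot: [-179.9, 0.1, -149.7]
ft_force: [-0.0, -0.1, -0.4]
finger_gap: 85.5
grip_force: 0.0
t 11.7 pos [636.  124.  293.7] [-1.799e+02  1.000e-01 -1.497e+02] gap 85.5 F [-0.  -0.1 -0.4]
shift now [ 1.322 -2.204  0.036] turn [-0.001  0.002  0.005] shift after turn [ 1.311 -2.211  0.037]
```

```bash
python3 -m jog '0.265 -0.44 0 0 0 0 -1;0.265 -0.44 0 0 0 0 -1;0.265 -0.44 0 0 0 0 -1;0.265 -0.44 0 0 0 0 -1;0.26 -0.44 0 0 0 0 -1'; python3 -m jog '0 0 0 0 0 0 -1;0 0 0 0 0 0 -1';  python3 rel.py 633 -133 185 210; python3 - <<'E'
from h import *
s=take("scene"); u,v=map(int,w2px(s,[633,-133,40]))
o=s["img"][v-100:v+45,u-96:u+96]; cv2.imwrite("pics/c2.png",cv2.cvtColor(cv2.resize(o,None,fx=4,fy=4,interpolation=2),4)); print(u,v)
E
```

```text
time: 12.32
tool_pos: [631.4, -134.2, 292.1]
tcp_rot: [180.0, 0.0, -149.9]
ft_force: [0.9, -0.0, -0.6]
finger_gap: 85.5
grip_force: 0.0
time: 12.58
tool_pos: [631.5, -132.5, 291.9]
tcp_rot: [180.0, -0.0, -150.0]
ft_force: [0.4, 0.4, -0.6]
finger_gap: 85.6
grip_force: 0.0
t 12.575 pos [ 631.5 -132.5  291.9] [ 180.   -0. -150.] gap 85.6 F [ 0.4  0.4 -0.6]
shift now [-0.011 -0.012  1.069] turn [ 0.001 -0.     0.001] shift after turn [-0.011 -0.011  1.069]
304 232
```

View pics/c2.png

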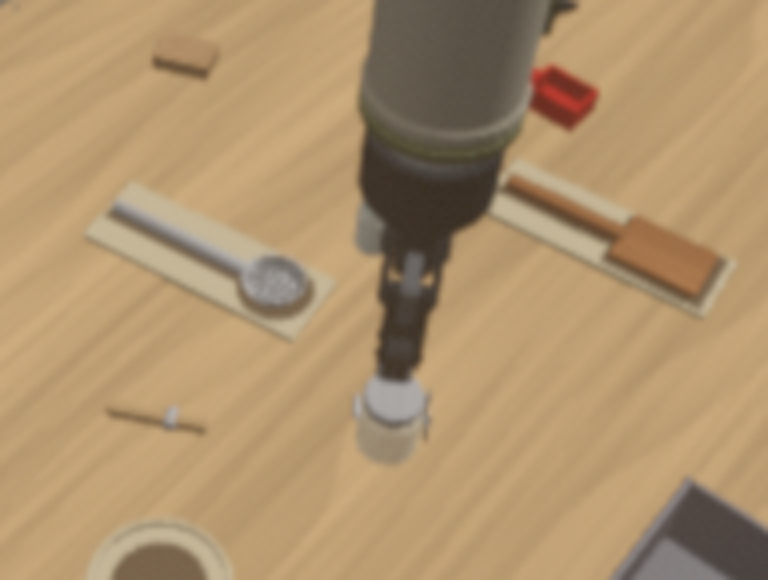

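The spoon and paddle both lie on their outlines. The finger pair is in the line of sight above the small jar at (392,400), with the jar's wires to the left and right, so the pinch direction is right. I descend.

```bash
python3 -m jog '-0.01 -0.01 0.4 0 0 0 -1;0 0 0.3 0 0 0 -1;0 0 0.2 0 0 0 -1;0 0 0.17 0 0 0 -1;0 0 0 0 0 0 -1' 30; python3 rel.py 633 -133 185 210;  python3 -m jog '0 0 0 0 0 0 0.2;0 0 0 0 0 0 0.2;0 0 0 0 0 0 0.2;0 0 0 0 0 0 0.2;0 0 0 0 0 0 0.2'; python3 -m jog '0 0 0 0 0 0 0.5;0 0 0 0 0 0 1;0 0 0 0 0 0 1' 30
```

```text
time: 13.25
tool_pos: [632.5, -132.3, 183.9]
tcp_rot: [179.9, -0.1, -149.9]
ft_force: [0.1, -0.6, 0.8]
finger_gap: 85.5
grip_force: 0.0
t 13.25 pos [ 632.5 -132.3  183.9] [ 1.799e+02 -1.000e-01 -1.499e+02] gap 85.5 F [ 0.1 -0.6  0.8]
shift now [-0.001 -0.008 -0.011] turn [ 0.002 -0.001  0.002] shift after turn [-0.001 -0.008 -0.011]
time: 13.88
tool_pos: [633.6, -133.2, 186.7]
tcp_rot: [-179.9, 0.1, -149.9]
ft_force: [-1.0, -1.2, 5.7]
finger_gap: 40.8
grip_force: 30.6
time: 14.25
tool_pos: [633.6, -133.2, 186.7]
tcp_rot: [-179.9, 0.1, -149.9]
ft_force: [-0.8, -0.2, 6.2]
finger_gap: 41.0
grip_force: 30.6
```

```bash
python3 -m jog '0 0 -0.1 0 0 0 1;0 0 -0.3 0 0 0 1;0 0 -0.3 0 0 0 1;0 0 -0.3 0 0 0 1;0 0 0 0 0 0 1' 40; python3 rel.py 394.8 356.6 290 210
```

```text
time: 14.88
tool_pos: [634.1, -133.2, 289.0]
tcp_rot: [-179.7, 0.2, -149.9]
ft_force: [-0.4, -0.0, -1.8]
finger_gap: 40.5
grip_force: 40.7
t 14.875 pos [ 634.1 -133.2  289. ] [-179.7    0.2 -149.9] gap 40.5 F [-0.4 -0.  -1.8]
shift now [-0.385  5.438 -0.033] turn [-0.004  0.004  0.001] shift after turn [-0.377  5.439 -0.01 ]
```

```bash
python3 -m jog '-0.03 0.3 0 0 0 0 1;-0.034 0.45 0 0 0 0 1;-0.034 0.48 0 0 0 0 1;-0.034 0.48 0 0 0 0 1;-0.034 0.48 0 0 0 0 1'; python3 -m jog '-0.034 0.48 0 0 0 0 1;-0.034 0.48 0 0 0 0 1;-0.034 0.48 0 0 0 0 1;-0.034 0.48 0 0 0 0 1;-0.034 0.48 0 0 0 0 1'; python3 -m jog '-0.034 0.44 0 0 0 0 1;0 0.3 0 0 0 0 1;0 0 0 0 0 0 1;0 0 0 0 0 0 1'; python3 rel.py 394.8 356.6 200 210
```

```text
time: 15.5
tool_pos: [536.1, 66.1, 283.5]
tcp_rot: [179.9, -0.1, -149.9]
ft_force: [0.3, 1.4, -1.5]
finger_gap: 40.4
grip_force: 40.8
time: 16.12
tool_pos: [430.5, 282.1, 283.8]
tcp_rot: [180.0, -0.1, -149.9]
ft_force: [1.3, 0.2, -0.9]
finger_gap: 40.6
grip_force: 40.8
time: 16.62
tool_pos: [397.6, 346.3, 284.1]
tcp_rot: [-180.0, -0.1, -149.9]
ft_force: [-0.9, -0.6, -1.6]
finger_gap: 40.3
grip_force: 40.8
t 16.625 pos [397.6 346.3 284.1] [-1.800e+02 -1.000e-01 -1.499e+02] gap 40.3 F [-0.9 -0.6 -1.6]
shift now [-0.029  0.104  0.841] turn [-0.001 -0.002  0.002] shift after turn [-0.027  0.103  0.841]
```

```bash
python3 -m jog '-0.028 0.104 0.2 0 0 0 1;0 0 0.3 0 0 0 1;0 0 0.2 0 0 0 1;0 0 0 0 0 0 1;0 0 0 0 0 0 1';  python3 rel.py 394.8 356.6 193 210; python3 - <<'E'
from h import *
s=take("scene"); u,v=map(int,w2px(s,[395,356,30])); print(u,v)
o=s["img"][v-40:v+30,u-45:u+45]; cv2.imwrite("pics/c3.png",cv2.cvtColor(cv2.resize(o,None,fx=8,fy=8,interpolation=2),4))
E
```

```text
time: 17.25
tool_pos: [395.7, 356.9, 215.9]
tcp_rot: [180.0, 0.0, -150.0]
ft_force: [0.1, -0.3, -1.2]
finger_gap: 41.1
grip_force: 40.8
t 17.25 pos [395.7 356.9 215.9] [ 180.    0. -150.] gap 41.1 F [ 0.1 -0.3 -1.2]
shift now [0.009 0.002 0.229] turn [0.    0.001 0.   ] shift after turn [0.009 0.002 0.229]
332 114
```

View pics/c3.png

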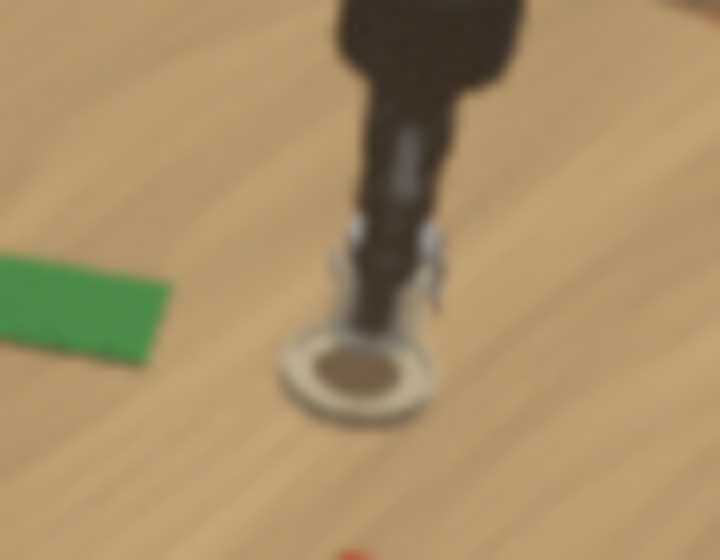

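The jar hangs above its seat, with its lower end tapering towards the dark disc at (360,370) along the finger line. I lower it gently.

```bash
python3 -m jog '0.005 0 0.1 0 0 0 1;0 0 0.07 0 0 0 1;0 0 0.03 0 0 0 1;0 0 0 0 0 0 1;0 0 0 0 0 0 1';  python3 rel.py 394.8 356.6 193 210
```

```text
time: 17.92
tool_pos: [394.7, 357.1, 195.4]
tcp_rot: [180.0, 0.0, -149.9]
ft_force: [1.3, -0.1, -0.9]
finger_gap: 40.7
grip_force: 40.8
t 17.925 pos [394.7 357.1 195.4] [ 180.     0.  -149.9] gap 40.7 F [ 1.3 -0.1 -0.9]
shift now [ 0.002 -0.005  0.024] turn [0.    0.    0.002] shift after turn [ 0.002 -0.005  0.024]
```

```bash
python3 -m jog '0 0 0.02 0 0 0 1;0 0 0.01 0 0 0 1;0 0 0 0 0 0 1;0 0 0 0 0 0 1';  python3 rel.py 394.8 356.6 193 210
```

```text
time: 18.42
tool_pos: [394.7, 357.1, 192.7]
tcp_rot: [180.0, 0.0, -149.9]
ft_force: [-2.7, -1.5, 6.3]
finger_gap: 40.5
grip_force: 41.4
t 18.425 pos [394.7 357.1 192.7] [ 180.     0.  -149.9] gap 40.5 F [-2.7 -1.5  6.3]
shift now [ 0.001 -0.005 -0.003] turn [0.    0.    0.001] shift after turn [ 0.001 -0.005 -0.003]
```

```bash
python3 -m jog '0 0 0 0 0 0 0;0 0 0 0 0 0 -1;0 0 0 0 0 0 -1;0 0 0 0 0 0 -1;0 0 -0.3 0 0 0 -1'; python3 -m jog '0 0 -0.4 0 0 0 -1;0 0 -0.4 0 0 0.15 -1;0 0 0 0 0 0.15 -1;0 0 0 0 0 0.15 -1;0 0 0 0 0 0.15 -1'; python3 -m jog '0 0 0 0 0 0.165 -1;0 0 0 0 0 0 -1'; python3 rel.py 408.6 -344.7 300 164
```

```text
time: 19.05
tool_pos: [393.3, 356.0, 219.8]
tcp_rot: [-180.0, -0.3, -149.9]
ft_force: [0.7, 0.2, 0.2]
finger_gap: 85.5
grip_force: 0.0
time: 19.68
tool_pos: [394.6, 357.0, 302.3]
tcp_rot: [180.0, 0.0, 173.8]
ft_force: [0.1, 0.6, 0.6]
finger_gap: 85.3
grip_force: 0.0
time: 19.92
tool_pos: [394.6, 356.9, 302.1]
tcp_rot: [-180.0, -0.0, 164.2]
ft_force: [0.2, 0.1, 0.8]
finger_gap: 85.5
grip_force: 0.0
t 19.925 pos [394.6 356.9 302.1] [-180.    -0.   164.2] gap 85.5 F [0.2 0.1 0.8]
shift now [-2.04  -6.715  0.022] turn [-0.    -0.     0.004] shift after turn [-2.069 -6.706  0.021]
```

```bash
python3 -m jog '-0.157 -0.517 0 0 0 0 -1;-0.157 -0.517 0 0 0 0 -1;-0.157 -0.517 0 0 0 0 -1;-0.157 -0.517 0 0 0 0 -1;-0.157 -0.517 0 0 0 0 -1'; python3 -m jog '-0.157 -0.517 0 0 0 0 -1;-0.157 -0.517 0 0 0 0 -1;-0.157 -0.517 0 0 0 0 -1;-0.157 -0.517 0 0 0 0 -1;-0.157 -0.517 0 0 0 0 -1'; python3 -m jog '-0.157 -0.517 0 0 0 0 -1;-0.157 -0.517 0 0 0 0 -1;-0.157 -0.5 0 0 0 0 -1;0 0 0 0 0 0 -1;0 0 0 0 0 0 -1'; python3 rel.py 408.6 -344.7 192 164;python3 - <<'E'
from h import *
s=take("scene"); save(s,"pics/sc4.png"); u,v=map(int,w2px(s,[408,-345,60])); print(u,v)
o=s["img"][v-80:v+60,u-90:u+90]; a=cv2.resize(o,(540,420),interpolation=2)
u,v=map(int,w2px(s,[395,357,30])); o=s["img"][v-35:v+35,u-22:u+22]; b=cv2.resize(o,(260,420),interpolation=2)
cv2.imwrite("pics/c4.png",cv2.cvtColor(np.hstack([a,b]),4))
E
```

```text
time: 20.55
tool_pos: [399.4, 85.3, 302.4]
tcp_rot: [180.0, 0.0, 164.5]
ft_force: [0.9, -0.4, 0.4]
finger_gap: 85.4
grip_force: 0.0
time: 21.18
tool_pos: [404.5, -185.1, 302.5]
tcp_rot: [-180.0, 0.1, 164.4]
ft_force: [0.7, 0.9, 0.2]
finger_gap: 85.6
grip_force: 0.0
time: 21.8
tool_pos: [408.1, -343.5, 301.8]
tcp_rot: [180.0, -0.0, 164.3]
ft_force: [0.7, 0.1, -1.5]
finger_gap: 85.4
grip_force: 0.0
t 21.8 pos [ 408.1 -343.5  301.8] [180.   -0.  164.3] gap 85.4 F [ 0.7  0.1 -1.5]
shift now [-0.009 -0.011  1.098] turn [ 0.001 -0.001  0.005] shift after turn [-0.008 -0.01   1.098]
185 230
```

View pics/c4.png

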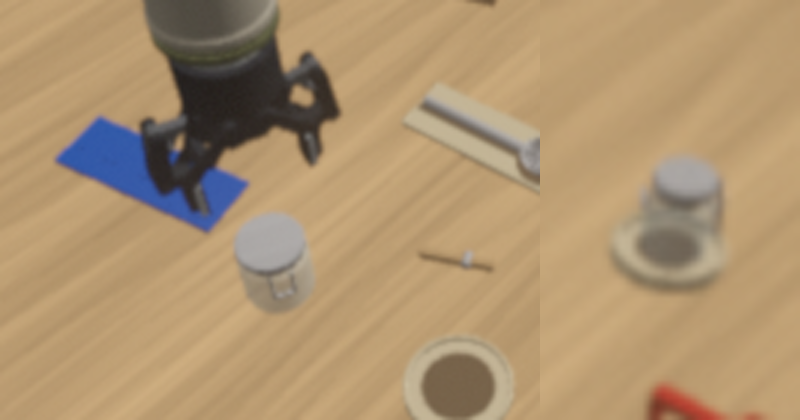

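The fingers straddle the big jar correctly, with its clasp between them. The small jar stands inside its seat, apparently somewhat off-centre, so I measure it.

```bash
python3 - <<'E'
from meas import *
s=take("top"); save(s,"pics/top2.png"); sc=take("scene")
def lid(s,p,r,S0=50):
    u,v=w2px(s,p); hsv=cv2.cvtColor(s["img"],cv2.COLOR_RGB2HSV).astype(int); b=blob((hsv[...,1]<S0)&(hsv[...,2]>100),u/k,v/k,r/k); vv,uu=np.nonzero(b); return np.array([uu.mean(),vv.mean()]),len(uu),(u,v),np.ptp(uu),np.ptp(vv)
for n,c in(("top",s),("scene",sc)):
    q,N,e,w,h=lid(c,[395,357,60],14); print(n,q,N,np.round(e,1),w,h,px2w(c,*q,60).round(1))
    u,v=w2px(c,[395,357,30]); u,v=int(u),int(v); o=c["img"][v-25:v+25,u-25:u+25]; cv2.imwrite(f"pics/z{n}.png",cv2.cvtColor(cv2.resize(o,(400,400),interpolation=2),4))
cv2.imwrite("pics/z.png",np.hstack([cv2.imread("pics/ztop.png"),cv2.imread("pics/zscene.png")]))
E
```

```text
top [117.         204.25862069] 116 [116.  204.2] 12 12 [394.7 353.5  60. ]
scene [333.81300813 111.76422764] 123 [333.8 107.8] 12 15 [408.1 337.6  60. ]
```

View pics/z.png

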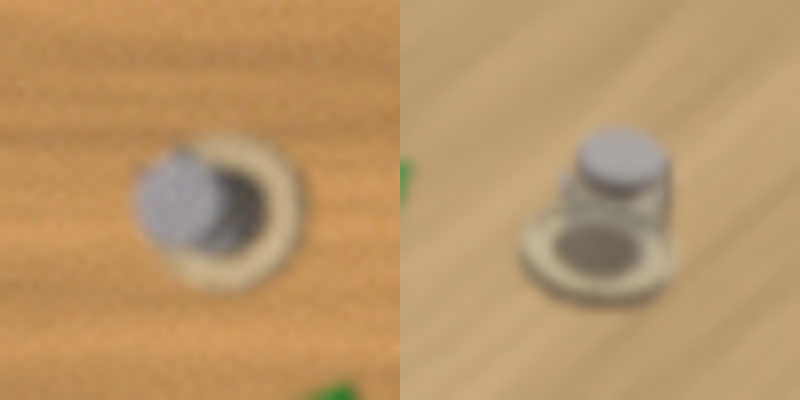

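The lid's offset in the top view matches perspective (lid at (394.7,353.5)), so the small jar is centred within about 3 mm. Now I grip the big jar.

```bash
python3 -m jog '-0.01 -0.01 0.4 0 0 0 -1;0 0 0.3 0 0 0 -1;0 0 0.2 0 0 0 -1;0 0 0.18 0 0 0 -1;0 0 0 0 0 0 -1' 40; python3 rel.py 408.6 -344.7 192 164; python3 -m jog '0 0 0 0 0 0 -0.2;0 0 0 0 0 0 -0.2;0 0 0 0 0 0 -0.2;0 0 0 0 0 0 0.3;0 0 0 0 0 0 1'; python3 -m jog '0 0 0 0 0 0 1;0 0 0 0 0 0 1'; python3 -m jog '0 0 -0.1 0 0 0 1;0 0 -0.3 0 0 0 1;0 0 -0.3 0 0 0 1;0 0 0 0 0 0 1'; python3 rel.py 597.1 -316.6 265 164
```

```text
time: 22.58
tool_pos: [408.6, -343.8, 192.9]
tcp_rot: [179.9, -0.1, 164.3]
ft_force: [0.1, 0.3, 0.3]
finger_gap: 85.7
grip_force: 0.0
t 22.575 pos [ 408.6 -343.8  192.9] [ 1.799e+02 -1.000e-01  1.643e+02] gap 85.7 F [0.1 0.3 0.3]
shift now [-0.003 -0.008  0.009] turn [ 0.001 -0.002  0.004] shift after turn [-0.003 -0.008  0.009]
time: 23.2
tool_pos: [409.6, -345.6, 195.8]
tcp_rot: [-179.9, 0.1, 164.2]
ft_force: [-0.7, 0.3, 6.5]
finger_gap: 60.3
grip_force: 45.1
time: 23.45
tool_pos: [409.6, -345.6, 195.8]
tcp_rot: [-179.9, 0.1, 164.2]
ft_force: [0.4, 0.5, 6.3]
finger_gap: 60.7
grip_force: 45.1
time: 23.95
tool_pos: [409.8, -345.8, 267.3]
tcp_rot: [-179.8, 0.3, 164.2]
ft_force: [1.5, -0.6, -2.7]
finger_gap: 60.3
grip_force: 44.4
t 23.95 pos [ 409.8 -345.8  267.3] [-179.8    0.3  164.2] gap 60.3 F [ 1.5 -0.6 -2.7]
shift now [-1.722  0.791  0.029] turn [-0.003  0.005  0.003] shift after turn [-1.72   0.797  0.023]
```

```bash
python3 -m jog '-0.3 0.14 0 0 0 0 1;-0.45 0.2 0 0 0 0 1;-0.45 0.2 0 0 0 0 1;-0.35 0.16 0 0 0 0 1;-0.17 0.09 0 0 0 0 1'; python3 -m jog '0 0 0 0 0 0 1;0 0 0 0 0 0 1'; python3 rel.py 597.1 -316.6 206 164
```

```text
time: 24.58
tool_pos: [597.2, -314.7, 261.9]
tcp_rot: [180.0, -0.1, 164.3]
ft_force: [-1.2, 0.2, -3.2]
finger_gap: 60.3
grip_force: 44.3
time: 24.82
tool_pos: [595.0, -315.7, 262.7]
tcp_rot: [180.0, -0.1, 164.2]
ft_force: [0.3, -0.9, -2.7]
finger_gap: 60.4
grip_force: 44.3
t 24.825 pos [ 595.  -315.7  262.7] [ 1.800e+02 -1.000e-01  1.642e+02] gap 60.4 F [ 0.3 -0.9 -2.7]
shift now [-0.024 -0.003  0.567] turn [ 0.    -0.002  0.003] shift after turn [-0.023 -0.002  0.567]
```

```bash
python3 -m jog '-0.02 0 0.2 0 0 0 1;0 0 0.25 0 0 0 1;0 0 0.1 0 0 0 1;0 0 0.03 0 0 0 1;0 0 0 0 0 0 1'; python3 rel.py 597.1 -316.6 202 164
```

```text
time: 25.45
tool_pos: [598.0, -316.5, 206.6]
tcp_rot: [-180.0, 0.0, 164.2]
ft_force: [0.9, -0.8, -2.6]
finger_gap: 60.5
grip_force: 44.3
t 25.45 pos [ 598.  -316.5  206.6] [-180.     0.   164.2] gap 60.5 F [ 0.9 -0.8 -2.6]
shift now [ 0.008 -0.003  0.046] turn [-0.     0.001  0.003] shift after turn [ 0.008 -0.003  0.046]
```

```bash
python3 -m jog '0.005 0 0.03 0 0 0 1;0 0 0.015 0 0 0 1;0 0 0.01 0 0 0 1;0 0 0 0 0 0 1;0 0 0 0 0 0 1'; python3 rel.py 597.1 -316.6 202 164
```

```text
time: 26.08
tool_pos: [597.6, -316.2, 201.8]
tcp_rot: [-180.0, 0.0, 164.2]
ft_force: [-3.8, 2.2, 6.1]
finger_gap: 60.4
grip_force: 45.2
t 26.075 pos [ 597.6 -316.2  201.8] [-180.     0.   164.2] gap 60.4 F [-3.8  2.2  6.1]
shift now [ 0.004 -0.005 -0.002] turn [-0.     0.001  0.003] shift after turn [ 0.004 -0.005 -0.002]
```

Contact at the expected height. I release, rise straight up and move out of the view.

```bash
python3 -m jog '0 0 0 0 0 0 0;0 0 0 0 0 0 -1;0 0 0 0 0 0 -1;0 0 0 0 0 0 -1;0 0 -0.3 0 0 0 -1'; python3 -m jog '0 0 -0.5 0 0 0 -1;0 0 -0.5 0 0 0 -1;0 0 -0.5 0 0 0 -1;0.5 0 0 0 0 0 -1;0.5 0 0 0 0 0 -1'; python3 -m jog '0.5 0 0 0 0 0 -1;0.4 0 0 0 0 0 -1;0 0 0 0 0 0 -1;0 0 0 0 0 0 -1'; python3 - <<'E'
from meas import *
s=take("top"); save(s,"pics/top3.png"); sc=take("scene"); hsv=cv2.cvtColor(s["img"],cv2.COLOR_RGB2HSV).astype(int); H,S,V=[hsv[...,i] for i in range(3)]
u,v=w2px(s,[597,-316.5,74])
desc("biglid",pts(s,blob((S<50)&(V>110),u/k,v/k,24),72))
desc("spoon",pts(s,blob(S<50,382,303,46),12)); desc("paddle",pts(s,blob((S>160)&(V<160),291,216,46),14))
desc("scoop",pts(s,blob((H<6)&(S>200),247,265,30),15)); desc("shaker",pts(s,blob(S<60,339,265,16),48))
cv2.imwrite("pics/fin.png",cv2.cvtColor(cv2.resize(np.hstack([s["img"][90:230,100:330],sc["img"][100:330,90:420][::1,::1][:140*1]*1 if 0 else s["img"][90:230,100:101]]),(800,490),interpolation=2),4))
cv2.imwrite("pics/fin2.png",cv2.cvtColor(cv2.resize(sc["img"],(800,600),interpolation=2),4))
E
```

```text
time: 26.7
tool_pos: [596.0, -315.4, 227.4]
tcp_rot: [179.9, -0.4, 164.2]
ft_force: [-0.5, -0.7, 0.4]
finger_gap: 85.3
grip_force: 0.0
time: 27.32
tool_pos: [500.6, -288.8, 381.7]
tcp_rot: [-180.0, 0.1, 164.2]
ft_force: [-0.4, 0.4, -0.2]
finger_gap: 85.4
grip_force: 0.0
time: 27.82
tool_pos: [414.9, -264.6, 381.2]
tcp_rot: [-180.0, 0.1, 164.2]
ft_force: [0.1, -0.6, -0.3]
finger_gap: 85.4
grip_force: 0.0
biglid n 130 cen [ 604.8 -308.9] mid [ 601.9 -308.7] az 120.8 ext [40.4 65.7]
spoon n 245 cen [459.8 -91.9] mid [439.4 -95.6] az -171.9 ext [ 45.4 164.4]
paddle n 264 cen [677.6 127.7] mid [649.3 124.4] az -174.1 ext [ 46.  161.1]
scoop n 134 cen [534.6 225.2] mid [520.9 225.7] az 177.0 ext [32.4 90.7]
shaker n 46 cen [519.9   1.4] mid [519.3   1.7] az -154.6 ext [22.6 27.8]
```

View pics/fin.png

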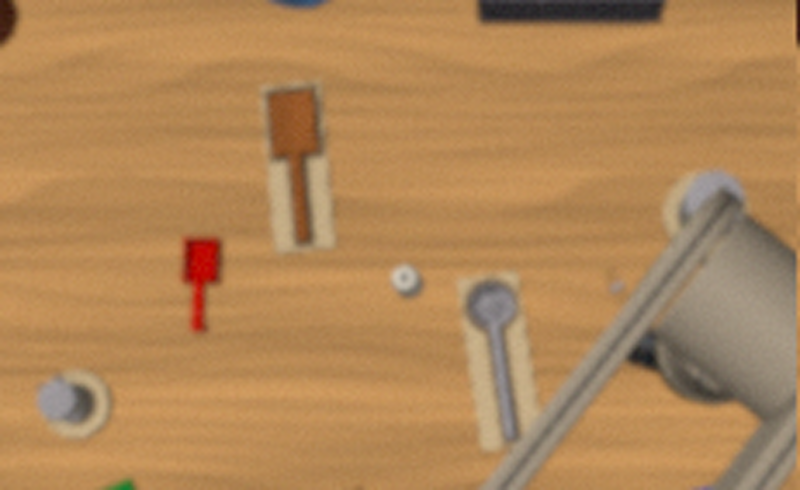

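View pics/fin2.png

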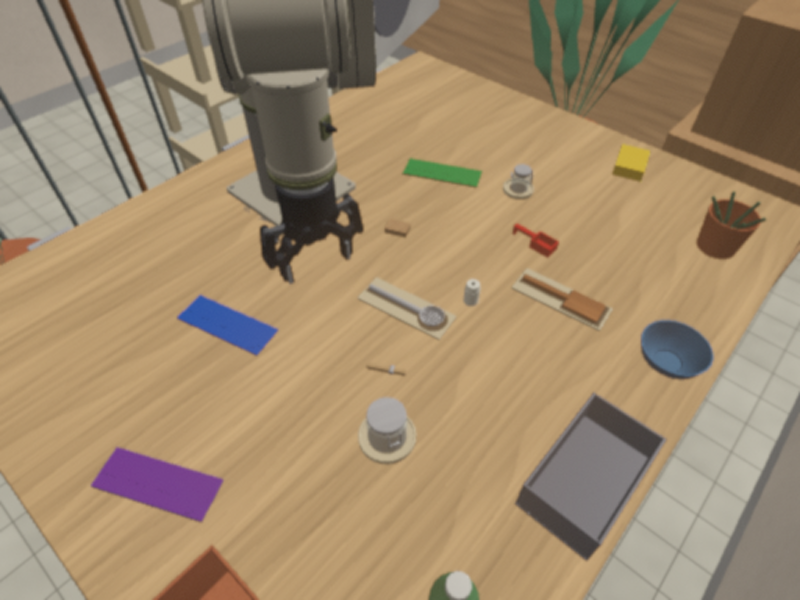

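The big jar at (387,420) is centred in its seat, and the small jar at (520,180) is upright in its own. The spoon and paddle lie on their outlines, and the scoop and shaker are unmoved.

```bash
python3 -c "
from bench import *
print(hand_in())"
```

```text
the job is handed in; nothing more can be done
None
```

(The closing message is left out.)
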